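# Shift the bench mixer drive into third

### The job

Put the mixer drive's shift lever into the third slot: using only the fingertips or the outside of the fingers, push it to the cross channel (if it is not there already), across to the right-hand column, and then away from you all the way home into the slot marked with three dots. Push it lightly round the gate without pinching or forcing it, leave the small vial, the dish and the brown bottle where they stand, and finish clear of everything.

Things in the scene. Friction and masses are not known exactly. Their poses are not given: they have to be found in the camera images.
- mixer_drive: White box-shaped drive, 130 x 130 mm, fixed to the bench; origin at the centre of its underside. x points to its far side (away from the robot at yaw 0), y left, z up. On its top is an aluminium plate 124 x 124 mm, top face 97.5 mm above the bench, with the shift gate cut in it.
- gate_center (a point): Centre of the gate on the plate's top face (axes as the drive's). Gate: three columns along x at y = +24, 0, -24 mm, 14 mm wide, reaching to x = +-32 mm, joined by one 14 mm wide cross channel along y at x = 0. Beyond the far (+x) ends are one, two and three engraved dots, left to right. The third slot is the far half of the right column (y = -24 mm).
- knob_center (a point): Middle of the lever's black knob: a cylinder of 28 mm diameter from 14 mm below to 20 mm above this point along the stem, tapering below to 16 mm diameter 26 mm below it. Stem 8 mm, steel.
- lever_pivot (a point): Pivot of the lever, 25 mm above the bench under the gate's centre. The knob's middle is 125 mm from it: in the drive's axes at pivot + 125 mm * (sin f, -sin c cos f, cos c cos f), f = lever_fore, c = lever_cross (150 mm above the bench when upright).
- lever_cross (a joint): Sideways tilt of the lever, rad: -0.33 in the left column (one dot), where it starts; 0 in the middle; +0.33 in the right column (three dots); stops at +-0.34. No spring: it stays where it is left; about 2 N at the knob moves it; over 30 N on it counts as forcing.
- lever_fore (a joint): Tilt of the lever along the columns, rad: 0 in the cross channel (free to go sideways within about +-0.04; the web corners are rounded), positive away from the robot (drive's +x), negative towards it; stops at +-0.34. Starts anywhere from -0.32 to 0.32. No spring, about 2 N moves it.
- small_vial: Small white vial with a screw cap, 23 mm diameter, 48 mm tall, loose on the bench right of the drive; origin under its centre. Not to be moved.
- dish: Round flat dish, 90 mm diameter, 16 mm tall, loose on the bench right of the drive; origin under its centre. Not to be moved.
- amber_bottle: Small brown bottle with a screw cap, 54 mm diameter, 93 mm tall, loose on the bench left of the drive; origin under its centre. Not to be moved.

How it is judged:
On the way:
1. the lever is brought along the cross channel to the right-hand column (value of joint lever_cross above 0.27 rad and value of joint lever_fore between -0.12 and 0.12 rad), for 0.05 s.
At the end, for the whole second after the job is handed in: The lever rests in the third slot: lever_cross and lever_fore both above 0.27 rad (at most 8 mm short of the stop at the knob) and still (value of joint each of lever_cross, lever_fore above 0.27 rad and velocity of joint lever_fore between -0.05 and 0.05 rad/s); the robot touches nothing.
It fails at once if the lever is pinched or forced (over 30 N on it from the fingers) (contact force between the fingers and lever_cross above 30 N).
It fails at once if the vial, the dish or the brown bottle is moved (over 15 mm) (distance of any of small_vial, dish, amber_bottle from where it was at the start of the episode above 0.015 m).
It also fails if it takes over 67 s, if anything falls off the work surface, if the arm or the gripper's body presses on something with over 40 N, if the wrist force passes 120 N, or if a joint passes its speed limit or range.

### The arm

A 7-joint arm with a two-finger parallel gripper is mounted at the origin on a cart in front of the work surface, level with it; the furniture and walls round the work are solid. World frame = base frame: x ahead of the robot, y to its left, z up, the work surface at z = 0. Lengths are in m, angles in rad, forces in N, time in s.
With the tool pointing down it reaches from about 0.4 to 0.85 m from the base axis. Payload 6.9 kg.
Tool frame: the origin (TCP) lies midway between the tips of the shut fingers; the grasp point (between the pads) lies behind it (ctrl.pinch_z is the z of the grasp point in the tool frame, in m); z points along the fingers, y is the line along which they close (so a half turn about z gives the same grasp; the last joint's range is limited). The gripper opens to 85 mm and grips with 20 to 120 N. Pads are 22 mm wide; open, the fingers measure 114 mm over their backs; the gripper's body (76 mm by 85 mm) begins 54 mm behind the grasp point. The pads swing forward as they close: fully open they stand 13 mm farther back than shut.
Start: joints at [0.105, 0.507, -0.238, 1.5, 0.126, 1.149, -0.155], TCP at [0.625, -0, 0.231] pointing down, gripper open.
Joint ranges: [-3.08, 3.08], [-0.24, 2.05], [-1.43, 1.35], [0, 2.5], [-1.52, 4.66], [0.17, 1.96], [-2.89, 2.89]. Speed limits (rad/s): [2.39, 2.39, 3.14, 3.14, 3.14, 3.14, 3.14].

### API

Orientations are given as a unit quaternion [w, x, y, z].
In Python, from station import ctrl, get_state, vision, ticket, models gives the robot as it stands. Calls block until the motion is done:
- ctrl.movep(position, orientation): joint-space move of the TCP to a pose.
- ctrl.movel(position, frame=None, max_speed=0.15): straight line of the TCP; frame=None keeps the orientation; max_speed is the mean speed in m/s.
- ctrl.set_joints(angles): joint-space move.
- ctrl.ungrasp() and ctrl.close_gripper(force=None): open the fingers fully, or close them until they stop; force is the grip in N (None keeps the last).
- ctrl.pause(seconds).
- ctrl.ik(position, orientation): joint angles nearest the present ones, or None.
- get_state(): the state.
- vision.grab_frame(name): name is "scene" or "side" or "wrist"; returns (picture, depth): 480x640x3 uint8, blue, green, red; 480x640 float32, m along the optical axis (not along the pixel's ray), 0 where there is no reading.
- vision.camera_info(name): a dict with "mtx" (3x3 intrinsics, pixels), "R" (3x3) and "t" (3): a world point X has camera coordinates R X + t; the wrist camera has in their place "hand_eye" (4x4, takes a point from camera to tool coordinates, whose origin is the TCP and whose axes are the flange's). Camera axes: x right, y down, z forward; pixel columns grow to the right and rows downward; lengths in m; the calibration is good to about 2 mm. A picture is of the moment at which its call begins: read the wrist's pose just before it. camera_info takes no time and is no camera call.
A pose or a line that the arm cannot do raises ctrl.Unreachable and nothing moves.
- ticket.close_job(): hands the job in; it is judged then, once.
Trained networks look in the newest picture that a camera, given by its name, has taken for a name from the list of things; names that differ only in an ending like _2 or _b are one class to them, and where a whole thing is asked for, a point or a joint stands for the part that bears it (a point fixed in the world has none). Each returns a list of dicts, best first, with "p" (0 to 1); they miss things now and then, are a little off and sometimes report something else, mostly with a low value. They report only what shows in the picture. A call takes as long as a camera call.
- models.recognise(camera, target): "point" ([column, row] in pixels, amid what is visible of it).
- models.masks_of(camera, target): "mask" (480x640 bool, what is visible of it) and "point" ([column, row] in pixels, amid what is visible of it).
The state is a dict: "time": time; "qpos": joint angles; "qd": joint speeds; "tau": joint torques, N m; "tcp_pos": TCP position; "eef_rot": TCP orientation; "contact_force": force on the tool from outside, world axes, zero at the start; "wrist_torque": the same for the moment, N m; "width": finger opening in m; "gripper_force": force on a finger pad.
Only numpy, scipy, OpenCV 4.12 (cv2) and the standard library are available. Lean on these libraries where they do the work, as an engineer would, in place of code of your own. Each camera call takes 0.05 s, during which the arm holds its last target. There are 200 camera calls.

## Working session

There is one attempt and no reset: what is moved stays moved. The work goes in short steps, each a Python script; the robot and the scene stay as the last script left them, time stands still between calls to the robot, and variables do not carry over. Pictures are saved under pics/ and viewed, at most 10 in all, crops included, and the job is handed in when it is done.

```bash
ls; mkdir -p pics; cat > h.py <<'E'
import numpy as np, cv2
from station import ctrl, get_state, vision, ticket, models
def pts(cam, mask, depth):
    ci=vision.camera_info(cam); K=np.array(ci["mtx"])
    v,u=np.nonzero(mask&(depth>0)); z=depth[v,u]
    pc=np.c_[(u-K[0,2])/K[0,0]*z,(v-K[1,2])/K[1,1]*z,z]
    return (pc-np.array(ci["t"]))@np.array(ci["R"])
E
python3 - <<'E'
from h import *
s=get_state(); print(s["time"],s["tcp_pos"],s["eef_rot"],s["width"],ctrl.pinch_z,s["contact_force"])
ims=[]
for c in ["scene","side"]:
    im,d=vision.grab_frame(c); ims.append(im); np.save(c+"_d.npy",d)
    for t in ["mixer_drive","knob_center","small_vial","dish","amber_bottle"]:
        r=models.masks_of(c,t)
        if not r: print(c,t,None); continue
        m=np.array(r[0]["mask"]); p=pts(c,m,d); np.save(f"{c}_{t}.npy",p)
        print(c,t,[(round(x["p"],2),np.round(x["point"])) for x in r[:2]],m.sum(),len(p),np.percentile(p,[3,50,97],axis=0).round(3).tolist())
    cv2.imwrite(f"pics/{c}.png",im)
E
```

```text
pics
0.0 [ 6.24504673e-01 -8.93683884e-05  2.30433115e-01] [-6.17798975e-04  7.07115076e-01  7.07097931e-01 -6.34935361e-04] 0.08538279707429108 -0.0187 [-0.3546516   0.32650181 -0.72335806]
scene mixer_drive [(0.72, array([265., 293.]))] 10512 10471 [[0.484, 0.026, 0.012], [0.528, 0.113, 0.091], [0.608, 0.15, 0.146]]
scene knob_center [(0.9, array([230., 245.]))] 676 674 [[0.565, 0.103, 0.087], [0.575, 0.124, 0.145], [0.596, 0.138, 0.162]]
scene small_vial [(0.7, array([341., 280.])), (0.52, array([230., 252.]))] 344 343 [[0.49, -0.038, 0.005], [0.497, -0.025, 0.038], [0.509, -0.02, 0.05]]
scene dish [(0.71, array([321., 254.]))] 927 925 [[0.538, -0.096, 0.012], [0.577, -0.067, 0.017], [0.621, -0.045, 0.019]]
scene amber_bottle [(0.85, array([200., 340.])), (0.35, array([229., 252.]))] 2191 2184 [[0.518, 0.191, 0.008], [0.53, 0.219, 0.064], [0.558, 0.237, 0.095]]
side mixer_drive [(0.84, array([327., 256.]))] 6136 6116 [[0.484, 0.018, 0.013], [0.549, 0.024, 0.077], [0.611, 0.142, 0.142]]
side knob_center [(0.6, array([335., 211.]))] 363 363 [[0.569, 0.105, 0.103], [0.578, 0.111, 0.141], [0.595, 0.123, 0.161]]
side small_vial [(0.83, array([309., 304.]))] 359 357 [[0.491, -0.042, 0.003], [0.498, -0.037, 0.03], [0.509, -0.025, 0.05]]
side dish [(0.67, array([334., 207.])), (0.64, array([361., 317.]))] 389 389 [[0.57, 0.106, 0.103], [0.579, 0.112, 0.141], [0.616, 0.288, 0.161]]
side amber_bottle [(0.51, array([300., 220.])), (0.48, array([333., 210.]))] 179 179 [[0.528, 0.193, 0.08], [0.542, 0.201, 0.091], [0.558, 0.223, 0.095]]
```

View pics/scene.png

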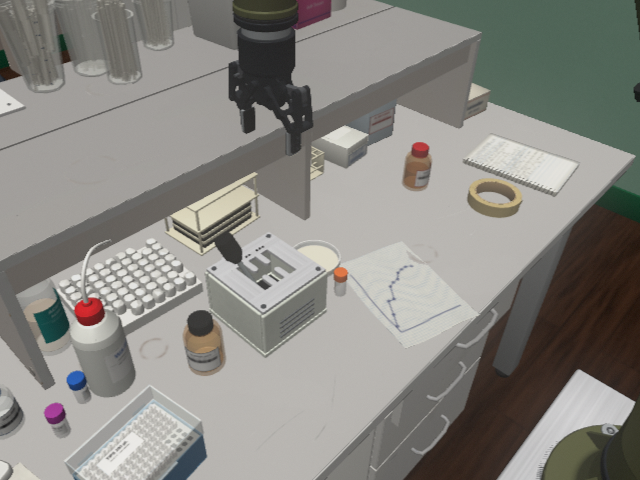

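View pics/side.png

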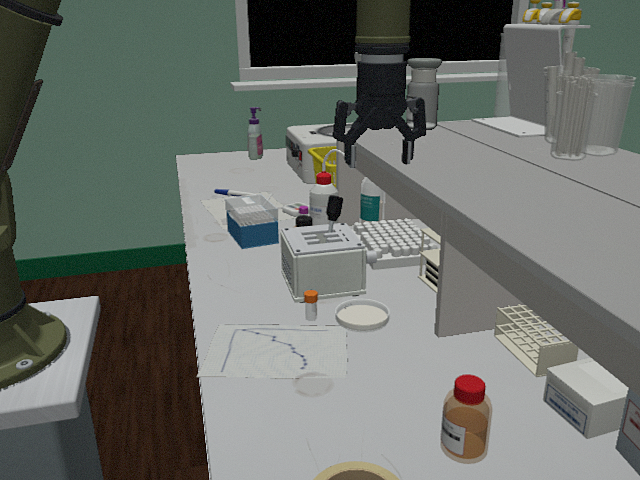

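```bash
python3 - <<'E'
from h import *
for c in ["scene","side"]:
    p=np.load(f"{c}_mixer_drive.npy")
    t=p[(p[:,2]>.090)&(p[:,2]<.104)]
    r=cv2.minAreaRect((t[:,:2]*1000).astype(np.float32)); print(c,len(t),r,np.median(t[:,2]))
    k=np.load(f"{c}_knob_center.npy"); k=k[k[:,2]>.12]
    print(np.median(k,0), k[k[:,2]>.155].mean(0),k.max(0),k.min(0))
a=np.vstack([np.load(f"{c}_mixer_drive.npy") for c in["scene","side"]])
a=a[(a[:,2]>.090)&(a[:,2]<.104)]
h=np.round(np.percentile(a,[1,99],axis=0),3);print(h)
E
```

```text
scene 4707 ((548.0368041992188, 85.95053100585938), (129.13772583007812, 130.33106994628906), 89.2928695678711) 0.0982634166363929
[0.57684776 0.12641154 0.15014279] [0.58435369 0.12635784 0.15900779] [0.60343496 0.14018229 0.16388868] [0.56690555 0.10910076 0.12002015]
side 2061 ((547.6475830078125, 83.94830322265625), (133.661376953125, 128.02813720703125), 89.20645904541016) 0.09856486448344334
[0.58016031 0.11195358 0.143286  ] [0.58385603 0.1167688  0.1583013 ] [0.59847555 0.12743916 0.16296294] [0.56750117 0.10271441 0.12051355]
[[0.485 0.021 0.091]
 [0.61  0.149 0.101]]
```

The lever leans into the one-dot slot (knob at scene (230,245), side (335,211)). The drive sits near (0.548, 0.085) with almost no yaw. A shelf overhangs behind it, so I'll measure its front edge before moving.

```bash
python3 - <<'E'
from h import *
# shelf geometry
for c in ["scene","side"]:
    d=np.load(c+"_d.npy"); p=pts(c,np.ones(d.shape,bool),d)
    q=p[(p[:,1]>-.15)&(p[:,1]<.35)&(p[:,0]>.5)&(p[:,0]<1.2)&(p[:,2]>.17)]
    for lo in np.arange(.17,.5,.03):
        s=q[(q[:,2]>=lo)&(q[:,2]<lo+.03)]
        if len(s): print(c,round(lo,2),len(s),np.percentile(s[:,0],[1,10,50,99]).round(3))
    # drive body side faces -> yaw & centre: near face x, right face y
    b=p[(p[:,2]>.03)&(p[:,2]<.085)]
    f=b[(abs(b[:,0]-.483)<.008)&(b[:,1]>.03)&(b[:,1]<.14)]
    r=b[(abs(b[:,1]-.02)<.008)&(b[:,0]>.495)&(b[:,0]<.6)]
    if len(f)>50: print(c,"front",len(f),np.median(f[:,0]),np.polyfit(f[:,1],f[:,0],1))
    if len(r)>50: print(c,"right",len(r),np.median(r[:,1]),np.polyfit(r[:,0],r[:,1],1))
# close gripper and wrist view
ctrl.close_gripper(20)
s=get_state(); print(s["time"],s["tcp_pos"],s["width"])
im,d=vision.grab_frame("wrist"); cv2.imwrite("pics/w1.png",im)
print(vision.camera_info("wrist"))
# far-left clearance check IK of waypoints
for pos in [[.635,.123,.231],[.635,.123,.135],[.577,.165,.135],[.52,.04,.13]]:
    print(pos,ctrl.ik(pos,s["eef_rot"]))
E
```

```text
scene 0.17 4989 [0.617 0.676 0.678 0.68 ]
scene 0.2 7611 [0.636 0.664 0.679 1.067]
scene 0.23 30110 [0.665 0.688 0.821 1.088]
scene 0.26 3017 [0.568 0.667 1.021 1.077]
scene 0.29 4069 [0.551 0.574 1.011 1.074]
scene 0.32 4393 [0.554 0.565 0.968 1.063]
scene 0.35 3056 [0.587 0.59  1.008 1.095]
scene 0.38 1516 [0.586 0.588 0.599 0.648]
scene 0.41 1335 [0.583 0.585 0.597 0.644]
scene 0.44 773 [0.585 0.586 0.597 0.644]
scene front 1433 0.48472479810068214 [0.01303125 0.48353422]
scene right 149 0.025760208516209217 [-0.01219585  0.03287042]
side 0.17 1624 [0.617 0.676 0.677 0.678]
side 0.2 1171 [0.632 0.663 0.664 0.905]
side 0.23 14820 [0.664 0.698 0.867 1.101]
side 0.26 2314 [0.568 0.666 0.983 1.097]
side 0.29 3348 [0.551 0.58  0.956 1.09 ]
side 0.32 3962 [0.555 0.588 0.868 1.084]
side 0.35 3516 [0.587 0.604 1.003 1.098]
side 0.38 2065 [0.587 0.594 0.654 1.108]
side 0.41 1933 [0.584 0.593 0.646 1.116]
side 0.44 2140 [0.585 0.591 0.643 1.121]
side 0.47 1314 [0.586 0.59  0.632 1.124]
side front 294 0.4838775931473801 [0.01304912 0.48277931]
side right 1696 0.02075538514016732 [-0.01304549
[... 339 characters left out ...]
6818e-02],
       [ 9.99999572e-01, -8.25335262e-04,  4.17116787e-04,
         1.37061539e-04],
       [-6.18257731e-04, -2.61261091e-01,  9.65267973e-01,
        -1.42885869e-01],
       [ 0.00000000e+00,  0.00000000e+00,  0.00000000e+00,
         1.00000000e+00]])}
[0.635, 0.123, 0.231] [-0.08516949  0.54294252 -0.24647928  1.43748504  0.13683588  1.17791543
 -0.3499708 ]
[0.635, 0.123, 0.135] [-0.09148169  0.6241378  -0.23345902  1.56764303  0.16468746  0.96910943
 -0.37585721]
[0.577, 0.165, 0.135] [-0.16752156  0.55998089 -0.24080835  1.69977239  0.16221025  0.90130835
 -0.47383206]
[0.52, 0.04, 0.13] [ 0.04002911  0.46182573 -0.23732803  1.91134772  0.14866363  0.78515501
 -0.27872268]
```

View pics/w1.png

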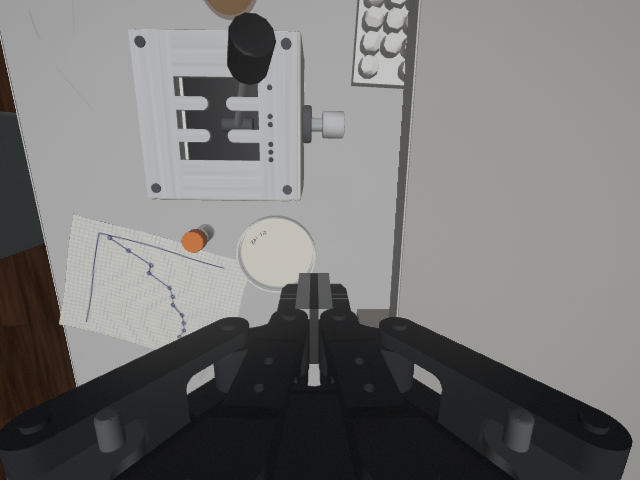

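The wrist view confirms the lever over slot one. The dots are on the far side and the dish and vial are well clear. The shelf edge at x≈0.664 leaves no room for a closed gripper behind the knob. So I'll straddle it with open fingers along x and pull it with the inner face of the far fingertip.

```bash
cat >> h.py <<'E'
C=np.array([.549,.0855]); YAW=-.013
def fit_knob():
    """estimate (cross, fore) from masks in scene+side by fitting the knob cylinder to the points"""
    from scipy.optimize import least_squares
    P=[]
    for c in ["scene","side"]:
        im,d=vision.grab_frame(c); r=models.masks_of(c,"knob_center")
        if r and r[0]["p"]>.4:
            p=pts(c,cv2.erode(np.array(r[0]["mask"]).astype(np.uint8),np.ones((3,3)))>0,d)
            P.append(p[(p[:,2]>.125)&(np.hypot(*(p[:,:2]-C).T)<.09)])
        cv2.imwrite(f"pics/{c}_last.png",im)
    P=np.vstack(P); cy,s=np.cos(YAW),np.sin(YAW)
    Q=np.c_[(P[:,:2]-C)@np.array([[cy,-s],[s,cy]]),P[:,2]-.025]
    def res(a):
        f,c=a; u=np.array([np.sin(f),-np.sin(c)*np.cos(f),np.cos(c)*np.cos(f)])
        h=Q@u; r=np.linalg.norm(Q-np.outer(h,u),axis=1)
        q=np.c_[r-.014,h-.145]; o=np.maximum(q,0)
        return np.hypot(*o.T)+np.minimum(q.max(1),0)
    best=min((least_squares(res,[f,c],loss="soft_l1",f_scale=.002) for f in(-.2,0,.2) for c in(-.3,0,.3)),key=lambda b:b.cost)
    return best.x.round(3),len(Q),round(float(np.abs(best.fun).mean())*1000,2)
def step(pos,v=.04,lim=10):
    """straight move in ~4 mm steps, stopping on force"""
    a=np.array(get_state()["tcp_pos"]); b=np.array(pos); n=max(1,int(np.ceil(np.linalg.norm(b-a)/.004)))
    fm=0
    for i in range(1,n+1):
        ctrl.movel(a+(b-a)*i/n,max_speed=v); F=np.array(get_state()["contact_force"])-F0; fm=max(fm,np.linalg.norm(F))
        if np.linalg.norm(F)>lim: print("STOP",F.round(1),get_state()["tcp_pos"]); return False
    print("at",np.round(get_state()["tcp_pos"],4),"F",F.round(1),"max",round(fm,1),"t",round(get_state()["time"],1)); return True
F0=np.array(get_state()["contact_force"])
E
python3 - <<'E'
import h
from h import *
print("fore,cross",fit_knob())
ctrl.ungrasp()
ctrl.movel([.572,.126,.231]); 
h.F0=np.array(get_state()["contact_force"]); print(h.F0)
ctrl.movel([.572,.126,.115],max_speed=.08)
print(get_state()["time"],get_state()["tcp_pos"],get_state()["contact_force"])
step([.5205,.126,.115])
print("fore,cross",fit_knob(),get_state()["time"])
E
```

```text
fore,cross (array([ 0.285, -0.31 ]), 715, 1.19)
[-0.0680135  -0.74647602  0.26413526]
5.0583 [0.57232421 0.12611164 0.11551857] [ 0.59128466 -0.34866878 -0.66413408]
at [0.5202 0.126  0.115 ] F [ 0.8  1.8 -0.3] max 2.4 t 8.3
fore,cross (array([ 0.001, -0.313]), 655, 1.15) 8.5083
```

```bash
python3 - <<'E'
import h
from h import *
ctrl.movel([.530,.126,.115],max_speed=.08)
ctrl.movel([.530,.126,.215]); ctrl.close_gripper()
ctrl.movel([.549,.175,.215]); h.F0=np.array(get_state()["contact_force"])
ctrl.movel([.549,.175,.122],max_speed=.1)
if step([.549,.100,.122],v=.04,lim=8): print(fit_knob(),get_state()["time"])
E
```

```text
at [0.5491 0.0997 0.122 ] F [-0.4  0.6  1.7] max 2.9 t 16.7
(array([0.001, 0.082]), 369, 1.42) 16.8917
```

```bash
python3 - <<'E'
import h
from h import *
h.F0=np.array([-.1,-.7,.2])
if step([.549,.078,.122],v=.03,lim=7):
    for y in np.arange(.0765,.066,-.0015):
        if not step([.549,y,.122],v=.02,lim=6): break
print(fit_knob(),get_state()["time"])
E
```

```text
at [0.549  0.0777 0.122 ] F [-0.3  2.3 -0.7] max 2.7 t 18.5
at [0.549  0.0765 0.122 ] F [-0.6  1.5 -0.9] max 1.9 t 18.8
at [0.549  0.0749 0.122 ] F [ 0.1  1.8 -2.6] max 3.2 t 19.0
at [0.549  0.0733 0.122 ] F [ 1.   2.8 -1.9] max 3.5 t 19.3
at [0.549  0.0718 0.122 ] F [-0.4  3.1 -1. ] max 3.3 t 19.5
at [0.549  0.0704 0.122 ] F [-0.1  2.8 -1.7] max 3.2 t 19.8
at [0.549  0.0695 0.122 ] F [ 0.7  4.5 -2.7] max 5.3 t 20.0
STOP [ 0.9  6.8 -3.3] [0.5489306  0.06856332 0.12188551]
(array([0.001, 0.344]), 381, 1.18) 20.4917
```

View pics/scene_last.png

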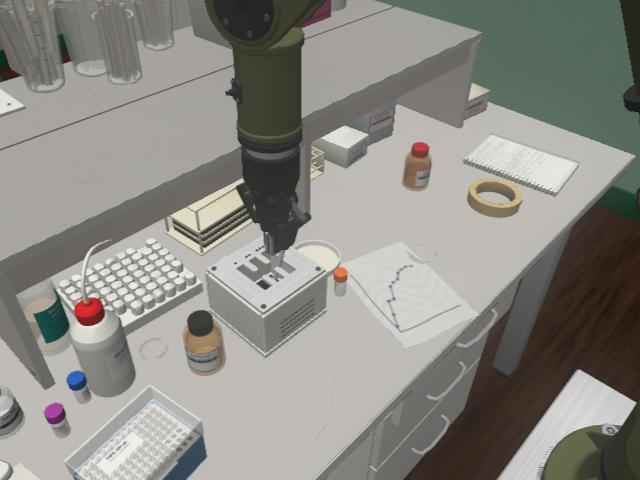

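The lever is against the right-hand stop, with fore about 0. Next I'll back off, turn the tool 90° and push away from the near side.

```bash
python3 - <<'E'
import h
from h import *
ctrl.movel([.549,.090,.122],max_speed=.08); ctrl.movel([.549,.090,.225])
ctrl.movel([.50,.07,.225]); q=ctrl.ik([.50,.048,.225],[0,0,1,0]); print(q,get_state()["qpos"])
ctrl.movep([.50,.048,.225],[0,0,1,0]); h.F0=np.array(get_state()["contact_force"])
ctrl.movel([.50,.048,.118],max_speed=.1); print(np.round(get_state()["tcp_pos"],4),get_state()["eef_rot"])
ok=step([.552,.048,.118],v=.04,lim=8)
if ok:
    for x in np.arange(.554,.570,.0015):
        if not step([x,.048,.118],v=.02,lim=6): break
print(fit_knob(),get_state()["time"])
E
```

```text
[ 0.3128004   0.3662473  -0.63756395  1.82274722  0.25067789  1.03394041
  1.14828735] [ 0.01656347  0.33163449 -0.27909099  1.81904998  0.10637193  1.0051184
 -0.30542016]
[0.5004 0.0481 0.1185] [4.92517986e-04 2.43260946e-05 9.99999878e-01 4.13230608e-05]
at [0.5522 0.048  0.1179] F [-1.1  1.  -1.4] max 2.1 t 28.0
at [0.554 0.048 0.118] F [-0.9  0.3 -1.7] max 2.0 t 28.3
at [0.5555 0.048  0.118 ] F [-1.1  1.4 -2.1] max 2.8 t 28.5
at [0.5571 0.048  0.118 ] F [-2.1  0.7 -2.2] max 3.1 t 28.8
at [0.5586 0.048  0.118 ] F [-1.4  1.2 -2.5] max 3.1 t 29.0
at [0.5601 0.048  0.118 ] F [-1.4  0.7 -1.3] max 2.1 t 29.3
at [0.5616 0.048  0.118 ] F [-1.9  0.1 -2.6] max 3.2 t 29.5
at [0.5632 0.048  0.118 ] F [-1.   0.6 -1.9] max 2.2 t 29.8
at [0.5642 0.048  0.1178] F [-2.6  1.8 -1.7] max 3.6 t 30.0
at [0.5652 0.0481 0.1176] F [-4.8  1.6 -2.7] max 5.7 t 30.3
STOP [-6.5  1.4 -2.9] [0.5659874  0.04808364 0.11745567]
(array([0.356, 0.346]), 292, 1.33) 30.7417
```

Both joints are at their stops. I'll retreat, check once more and hand in.

```bash
python3 - <<'E'
from h import *
ctrl.movel([.51,.048,.118],max_speed=.08); ctrl.movel([.48,.048,.26])
print(fit_knob(),get_state()["time"],get_state()["contact_force"])
E
```

```text
(array([0.351, 0.349]), 659, 1.2) 32.925 [0.11885368 0.33633018 0.2455811 ]
```

View pics/side_last.png

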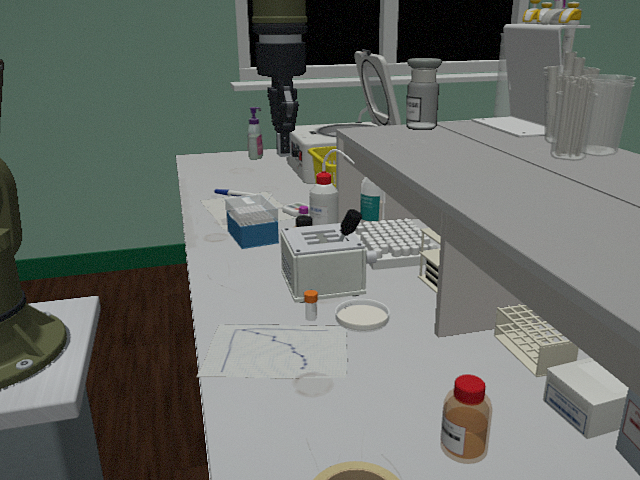

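The knob now leans far and right, at (350,222), in the third slot. The vial (311,305) and dish (362,315) haven't moved, and the gripper is well clear.

```bash
python3 -c "
from station import ticket; print(ticket.close_job())"
```

```text
the job is handed in; nothing more can be done
None
```

The lever is home in the third slot, with both tilts measured at their stops (about 0.35 rad). The highest wrist force I read while pushing was about 8 N, the vial and dish stand where they were, the arm never went near the bottle, and the job was handed in at about 33 s with the gripper clear.

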